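# Put the brass ball weight away in its holder

### The job

Put the balance's brass ball weight away: without picking it up, nudge it gently along the lane of its wooden holder until it drops into the round pocket in the lane's floor, easing off as soon as you feel it caught. Then press straight down on the ball with about 10 N until the stiff cork plug under it has gone all the way down, hold that for a moment, and leave the ball there. Never push on the ball with more than 18 N, and leave everything else on the bench where it stands.

Things in the scene. Friction and masses are not known exactly. Their poses are not given: they have to be found in the camera images.
- track: the fixed wooden holder, 360 mm long (its x), 92 mm wide (its y), 42 mm high; origin under its centre, z up. A straight open lane, 240 mm long (x from -120 to +120) and 42 mm wide, runs along its middle (y = 0) between rails; the lane's floor is 30 mm above the bench; rails, sides and end blocks rise to 42 mm. The ball starts in the lane at x between -95 and -50.
- lane_mid (a point): middle of the lane's floor, 30 mm over the bench, axes as the holder. A round pocket 41 mm wide, floored by a dished cork plug, lies on the lane's middle line with its centre anywhere from x = +10 to +70 mm: to be seen or felt, its place is not measured. The ball's centre is 50 mm above the bench on the lane, 41 to 43 mm once dropped in, 37 mm when pressed home.
- lane_end (a point): end of the lane's floor on the pocket's side, at x = +120 mm of the holder, 30 mm over the bench. Friction holds the plug: the ball's weight does not move it, 5 to 8 N on the ball sinks it, 4 to 6 mm, to a dead stop; it has no spring. A caught ball resists with 1 to 3 N at first; shoved on sideways it jams on the pocket's far edge, past 18 N within some mm, or rolls out over it.
- ball: solid brass ball, 40 mm in diameter, about 280 g, loose, it rolls freely; origin at its centre (its axes turn as it rolls)
- disc0: orange acrylic counting disc, 32 mm across, 6 mm thick, lying beside the holder; origin under its centre. Not part of the job.
- disc1: second such counting disc beside the holder. Not part of the job.
- disc2: third such counting disc, on the holder's other side. Not part of the job.
- weight: small brass cylinder weight with a knob, 28 mm across, 36 mm high, standing beside the holder; origin under its centre. Not part of the job.
- paperweight: round grey stone paperweight, 84 mm across, 42 mm high; origin under its centre. Not part of the job.
- stacker: stepped wooden pyramid stacker, 90 mm across, 110 mm high; origin under its centre. Not part of the job.
- bowl: copper bead bowl, 120 mm across, 50 mm high; origin under its centre. Not part of the job.
Mind the look-alikes: they are no part of the job. What is shaped like the ball but grey or pink is not meant.

How it is judged:
By the outcome, as a careful person would: the job done as asked, in the order asked, and still so for the second after the job is handed in, with the robot touching nothing.
It also fails if it takes over 61 s, if anything falls off the work surface, if the arm or the gripper's body presses on something with over 40 N, if the wrist force passes 120 N, or if a joint passes its speed limit or range.

### The arm

A 6-joint arm with a two-finger parallel gripper is mounted at the origin on the work surface. World frame = base frame: x ahead of the robot, y to its left, z up, the work surface at z = 0. Lengths are in mm, angles in rad, forces in N, time in s.
With the tool pointing down it reaches from about 275 to 775 mm from the base axis. Payload 14.6 kg.
Tool frame: the origin (TCP) lies at the centre of the arm's flange, where the gripper is bolted on; the fingertips stand 173 mm ahead of it and the grasp point (between the pads) lies grasp_offset ahead of it (grasp_offset is the distance from the TCP to the grasp point, in mm); z points along the fingers, y is the line along which they close (so a half turn about z gives the same grasp; the last joint's range is limited). The gripper opens to 85 mm and grips with 20 to 120 N. Pads are 22 mm wide; open, the fingers measure 114 mm over their backs; the gripper's body (76 mm by 85 mm) begins 54 mm behind the grasp point. The pads swing forward as they close: fully open they stand 13 mm farther back than shut.
Start: joints at [0.987, 0.263, -0.048, 1.259, 0, 1.415], TCP at [218.289, 477.471, 404.678] pointing down, gripper open.
Joint ranges: [-2.65, 2.65], [-0.89, 1.7], [-1.18, 1.37], [-2.13, 2.11], [-1.35, 1.29], [-3.14, 3.14]. Speed limits (rad/s): [1.89, 1.89, 2.57, 2.79, 3.14, 3.14].

### API

Orientations are given as a rotation vector (axis times angle).
In Python, from cell import * gives the robot as it stands.
- The arm moves only by the tool play_rows, never from a script. Its argument "series" is a list of rows, each an object of numbers: "tx", "ty", "tz": the shift along the tool's x, y, z in mm; "roll": the turn about the tool's z in degrees. In form: [{"tx": .., "ty": .., "tz": .., "roll": ..}, ...]. A call has 1 to 12 rows; each row shifts and turns the commanded pose from where the row before left it, along the tool's axes as they then stand; what a row does not reach is not made up. A row lasts 1/10 s, in which the tool goes at most 50 mm and 8.59 degrees, less where a joint would pass 70% of its speed; a pose out of reach is approached as far as the arm can. A call is refused whole if a number of a shift passes 50 or a number of a turn 8.59, either way. A call with a gripper value outside its range is refused whole. "gripper" is the finger opening in mm, from 0 to 85.4, set as the call begins (left out, the last holds). The fingers move at their own pace and stop on an object; "force" is the grip in N (left out, the last holds). Time passes only in rows, so rows that do not move let the fingers close. It gives the time, the measured TCP pose, the force, the opening and the grip force at its end, in the units of the state.
- get_state(): the state, without advancing time (a new reading comes with each control period).
- read_camera(name): name is "scene" or "top" or "wrist"; returns (picture, depth): 480x640x3 uint8, red, green, blue; 480x640 float32, mm along the optical axis (not along the pixel's ray), 0 where there is no reading.
- calibration(name): a dict with "mtx" (3x3 intrinsics, pixels), "dist" ([k1, k2, p1, p2, k3] as OpenCV has them; the pictures are not rectified), "eye" and "attitude" of the camera in the world. Camera axes: x right, y down, z forward; pixel columns grow to the right and rows downward; lengths in mm; the calibration is good to about 2 mm. A picture is of the moment at which its call begins: read the wrist's pose just before it. calibration takes no time and is no camera call; for the wrist camera it gives the pose at the moment of the call.
- close_job(): hands the job in; it is judged then, once.
The state is a dict: "time": time; "joint_pos": joint angles; "qvel": joint speeds; "effort": joint torques, N m; "ee_pos": TCP position; "orientation": TCP orientation; "ft_force": force on the tool from outside, world axes, zero at the start; "wrist_torque": the same for the moment, N m; "finger_gap": finger opening in mm; "finger_force": force on a finger pad.
Only numpy, scipy, OpenCV 4.12 (cv2) and the standard library are available. Lean on these libraries where they do the work, as an engineer would, in place of code of your own. Each camera call takes 0.05 s, during which the arm holds its last target. There are 200 camera calls.

## Working session

There is one attempt and no reset: what is moved stays moved. The work goes in short steps, Python scripts to look and compute and a tool call to move; the robot and the scene stay as the last step left them, time stands still between calls to the robot, and variables do not carry over. Pictures are saved under pics/ and viewed, at most 10 in all, crops included, and the job is handed in when it is done.

Besides the shell and the picture viewer there is one more tool, called after "Call:" as name([rows], argument=value, ...), one row to a line, values as JSON. play_rows: Moves the arm, as the interface text tells. Its arguments: {"type":"object","properties":{"series":{"type":"array"},"gripper":{"type":"number"},"force":{"type":"number"}},"required":["series"]}

```bash
mkdir -p pics; ls; python3 - <<'E'
from cell import *
import cv2
s=get_state();print(s)
try: print(grasp_offset)
except Exception as e: print(e)
for n in ("top","scene"):
    p,d=read_camera(n);cv2.imwrite(f"pics/{n}0.png",p[:,:,::-1]);c=calibration(n);print(n,c)
E
```

```text
pics
{'time': 0.0, 'joint_pos': array([ 9.86670192e-01,  2.63502226e-01, -4.89724665e-02,  1.25937615e+00,
       -9.63806624e-06,  1.41551511e+00]), 'qvel': array([-0.0015956 , -0.00112954, -0.00055746,  0.0001373 , -0.00082802,
       -0.00046944]), 'effort': array([ 3.29797178e-03, -6.37619233e+01,  3.84570336e+01,  1.38358652e-02,
        5.98337738e-05, -3.08868869e-05]), 'ee_pos': array([218.24495587, 477.37379258, 404.22268434]), 'orientation': array([-6.68398717e-01, -3.06928455e+00,  1.54980298e-03]), 'ft_force': array([-0.26114795,  0.47663235,  0.11269944]), 'wrist_torque': array([ 0.00673144, -0.02090109,  0.0542154 ]), 'finger_force': 0.0, 'finger_gap': 85.67258539768638}
154.70000000000002
top {'mtx': array([[614.54637453,   0.        , 314.55304222],
       [  0.        , 614.54637453, 238.89247843],
       [  0.        ,   0.        ,   1.        ]]), 'dist': array([-0.09319625,  0.        ,  0.        ,  0.        ,  0.        ]), 'eye': array([ 409.97622784,  -16.18399286, 1220.43572551]), 'attitude': array([-2.17450915,  2.17178913, -0.11220627])}
scene {'mtx': array([[490.85523029,   0.        , 318.20849439],
       [  0.        , 490.85523029, 245.38647055],
       [  0.        ,   0.        ,   1.        ]]), 'dist': array([0.00745466, 0.        , 0.        , 0.        , 0.        ]), 'eye': array([ 843.4373325 , -572.31468374, 1092.11664616]), 'attitude': array([-2.50436854, -0.65630203,  0.19218477])}
```

View pics/top0.png

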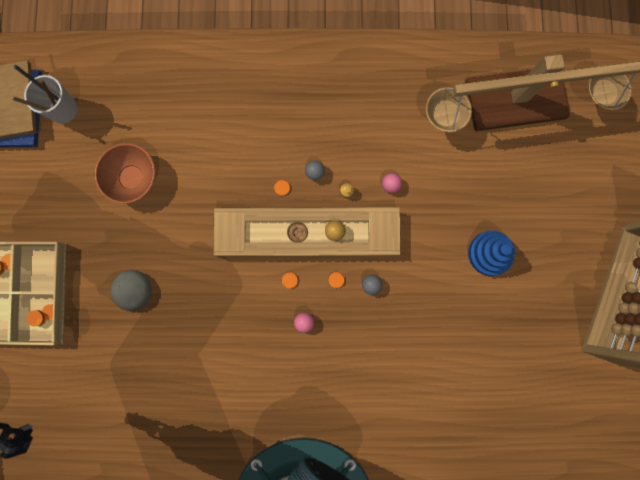

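View pics/scene0.png

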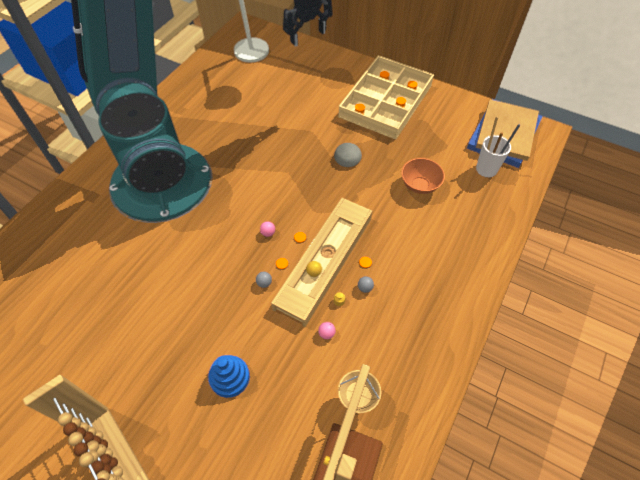

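The top view shows the holder centred near (307,232), with the pocket at (298,232). The candidates are:
- **Brass ball:** (335,231), brass, round and in the lane, so this is the one meant.
- **Brass knob weight:** (347,189).
- **Grey balls:** (315,170) and (372,285).
- **Pink balls:** (392,183) and (304,322).

Next I'll measure and confirm in one crop.

```bash
cat > h.py <<'E'
from cell import *
import cv2, numpy as np
def ray(n,px,z,c=None):
    c=c or calibration(n); R,_=cv2.Rodrigues(np.array(c["attitude"]))
    q=cv2.undistortPoints(np.array(px,float).reshape(-1,1,2),c["mtx"],c["dist"]).reshape(-1,2)
    v=np.c_[q,np.ones(len(q))]@R.T
    return c["eye"]+v*((z-c["eye"][2])/v[:,2])[:,None]
E
python3 - <<'E'
from h import *
p=cv2.imread("pics/top0.png")
cv2.imwrite("pics/crop.png",cv2.resize(p[150:310,205:410],None,fx=3.8,fy=3.7,interpolation=cv2.INTER_CUBIC))
hsv=cv2.cvtColor(p,cv2.COLOR_BGR2HSV)
for q in [(335,231),(225,215),(385,220),(260,238),(280,225),(347,189),(200,230)]: print(q,hsv[q[1],q[0]])
m=((hsv[:,:,2]>125)&(hsv[:,:,1]<135)).astype(np.uint8)*255
m[:190]=0;m[270:]=0;m[:,:190]=0;m[:,430:]=0
m=cv2.morphologyEx(m,cv2.MORPH_CLOSE,np.ones((5,5)))
c=max(cv2.findContours(m,0,2)[0],key=cv2.contourArea)
r=cv2.minAreaRect(c);print(r)
b=cv2.boxPoints(r);w=ray("top",b,42);print(w.round(1),w.mean(0).round(1))
print(ray("top",[(335,231)],50),ray("top",[(298,232)],30))
E
```

```text
(335, 231) [ 19 163 193]
(225, 215) [ 17 124 194]
(385, 220) [ 17 122 178]
(260, 238) [ 20 104 225]
(280, 225) [ 18 108 220]
(347, 189) [ 19 163 199]
(200, 230) [ 14 160 142]
((306.4916687011719, 231.2368927001953), (47.67660140991211, 185.29205322265625), 89.62306213378906)
[[ 586.3  174.1   42. ]
 [ 589.3 -185.6   42. ]
 [ 496.5 -185.    42. ]
 [ 493.6  171.8   42. ]] [541.4  -6.2  42. ]
[[540.83879324 -60.85162709  50.        ]] [[541.00189404  10.5017486   30.        ]]
```

View pics/crop.png

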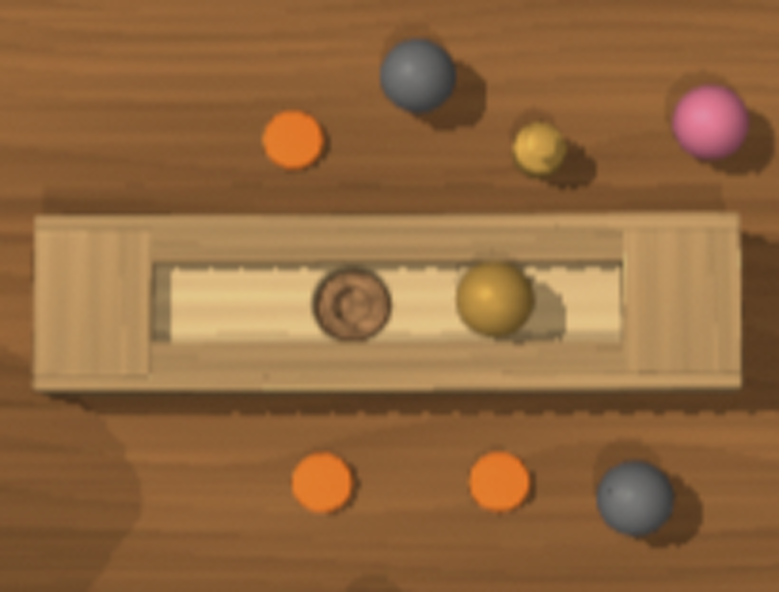

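The crop confirms the target. The brass ball is in the lane at crop (495,298), about px (335,230.5). The empty pocket is at crop (352,303), about px (297.6,232). The holder's +x is close to world +y. I'll close the fingers and turn so that tool x lies along the lane, then travel above the near end block.

Call:
play_rows([
  {"roll":8.2},
  {"roll":8.2},
  {"roll":8.2},
  {"roll":8.2},
  {"roll":8.2},
  {"roll":8.2},
  {"roll":8.2},
  {"roll":8.0},
], gripper=0)

```text
schema error: expected keys tx, ty, tz, roll
```

Call:
play_rows([
  {"tx":-40,"ty":20},
  {"tx":-40,"ty":20},
  {"tx":-40,"ty":20},
  {"tx":-40,"ty":20},
  {"tx":-40,"ty":20},
  {"tx":-40,"ty":20},
  {"tx":-40,"ty":20},
  {"tx":-40,"ty":20},
])

```text
schema error: expected keys tx, ty, tz, roll
```

Call:
play_rows([
  {"tx":-40,"ty":20},
  {"tx":-40,"ty":20},
  {"tx":-40,"ty":20},
  {"tx":-40,"ty":20},
  {"tx":-40,"ty":20},
  {"tx":-40,"ty":20},
  {"tx":-40,"ty":20},
  {"tx":-30,"ty":20},
  {},
])

```text
schema error: expected keys tx, ty, tz, roll
```

Call:
play_rows([
  {"tx":0,"ty":0,"tz":0,"roll":8.2},
  {"tx":0,"ty":0,"tz":0,"roll":8.2},
  {"tx":0,"ty":0,"tz":0,"roll":8.2},
  {"tx":0,"ty":0,"tz":0,"roll":8.2},
  {"tx":0,"ty":0,"tz":0,"roll":8.2},
  {"tx":0,"ty":0,"tz":0,"roll":8.2},
  {"tx":0,"ty":0,"tz":0,"roll":8.2},
  {"tx":0,"ty":0,"tz":0,"roll":8.0},
  {"tx":0,"ty":0,"tz":0,"roll":0},
], gripper=0)

```text
time: 1.0
ee_pos: [218.2, 477.4, 404.4]
orientation: [2.223, 2.219, -0.001]
ft_force: [0.1, 0.3, 0.0]
finger_gap: -0.1
finger_force: 0.0
```

Call:
play_rows([
  {"tx":-40,"ty":20,"tz":0,"roll":0},
  {"tx":-40,"ty":20,"tz":0,"roll":0},
  {"tx":-40,"ty":20,"tz":0,"roll":0},
  {"tx":-40,"ty":20,"tz":0,"roll":0},
  {"tx":-40,"ty":20,"tz":0,"roll":0},
  {"tx":-40,"ty":20,"tz":0,"roll":0},
  {"tx":-40,"ty":20,"tz":0,"roll":0},
  {"tx":-40,"ty":20,"tz":0,"roll":0},
  {"tx":0,"ty":0,"tz":0,"roll":0},
])

```text
time: 1.9
ee_pos: [380.3, 153.9, 404.6]
orientation: [2.221, 2.22, -0.0]
ft_force: [0.3, 1.1, -0.1]
finger_gap: 0.0
finger_force: 0.0
```

Call:
play_rows([
  {"tx":-39,"ty":20,"tz":0,"roll":0},
  {"tx":-39,"ty":20,"tz":0,"roll":0},
  {"tx":-39,"ty":20,"tz":0,"roll":0},
  {"tx":-39,"ty":20,"tz":0,"roll":0},
  {"tx":-39,"ty":20,"tz":0,"roll":0},
  {"tx":-39,"ty":20,"tz":0,"roll":0},
  {"tx":-39,"ty":20,"tz":0,"roll":0},
  {"tx":-37,"ty":20,"tz":30,"roll":0},
  {"tx":0,"ty":0,"tz":40,"roll":0},
  {"tx":0,"ty":0,"tz":40,"roll":0},
  {"tx":0,"ty":0,"tz":40,"roll":0},
  {"tx":0,"ty":0,"tz":0,"roll":0},
])

```text
time: 3.1
ee_pos: [536.6, -150.0, 251.5]
orientation: [-2.212, -2.221, 0.004]
ft_force: [0.1, 0.6, 1.9]
finger_gap: 0.0
finger_force: 0.0
```

```bash
python3 - <<'E'
from h import *
s=get_state();print(s["ee_pos"],s["ft_force"])
for n in ("scene","wrist"):
    c=calibration(n);p,d=read_camera(n);cv2.imwrite(f"pics/{n}1.png",p[:,:,::-1]);print(c["eye"],c["attitude"])
    if n=="scene":
        q=p[180:340,230:430,::-1];cv2.imwrite("pics/s1c.png",cv2.resize(q,None,fx=3.7,fy=3.7))
E
```

```text
[ 536.6135288  -149.98804703  251.52267973] [0.08200898 0.58612567 1.92181289]
[ 843.4373325  -572.31468374 1092.11664616] [-2.50436854 -0.65630203  0.19218477]
[536.60045334 -79.96796353 224.47551026] [ 2.86261743  0.00706579 -0.00423014]
```

View pics/s1c.png

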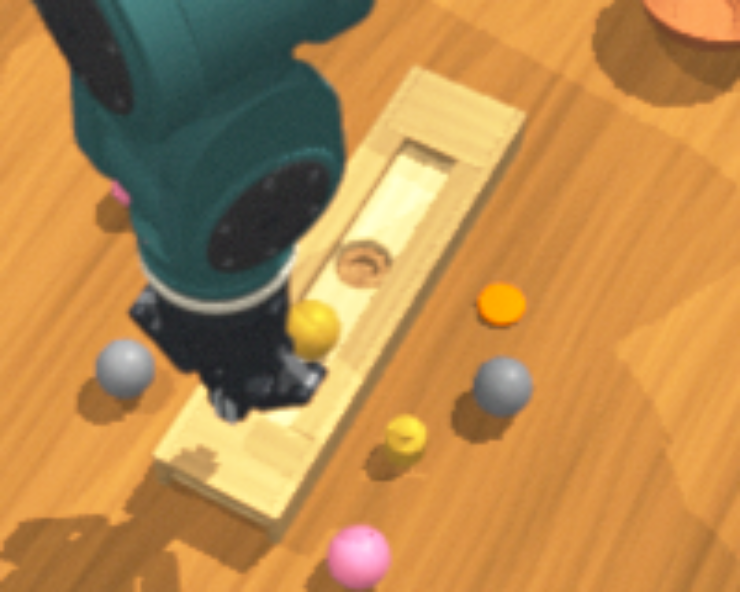

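View pics/wrist1.png

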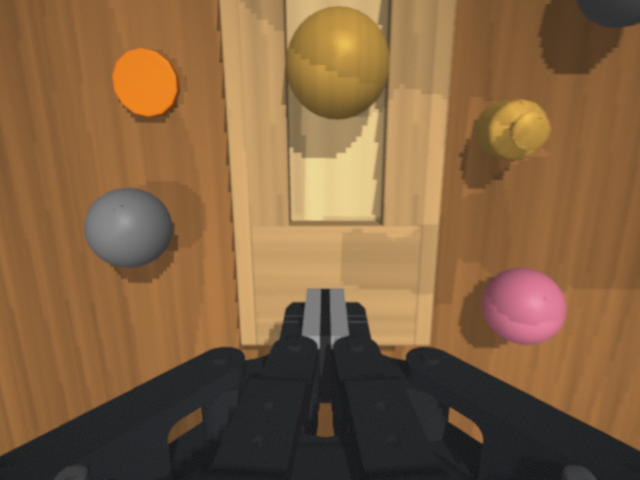

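The wrist view shows the ball at (338,63), the lane's near end spanning (290–383, 222) and the closed tips at (325,290). I'll cast rays for the lane's line and the ball.

```bash
python3 - <<'E'
from h import *
c=calibration("wrist")
print("outer top edges",ray("wrist",[(222,10),(455,10),(253,340),(432,340)],42).round(1))
print("lane floor end",ray("wrist",[(290,221),(383,221)],30).round(1))
print("ball",ray("wrist",[(338,63)],50).round(1), "tip if z=80",ray("wrist",[(325,290)],78).round(1),ray("wrist",[(325,290)],66).round(1))
E
```

```text
outer top edges [[ 496.7  -40.9   42. ]
 [ 588.5  -40.6   42. ]
 [ 502.4 -186.8   42. ]
 [ 590.4 -186.4   42. ]]
lane floor end [[ 520.7 -129.5   30. ]
 [ 565.5 -129.3   30. ]]
ball [[542.4 -60.9  50. ]] tip if z=80 [[ 537.7 -144.5   78. ]] [[ 537.7 -149.7   66. ]]
```

Call:
play_rows([
  {"tx":0,"ty":5,"tz":10,"roll":0},
  {"tx":0,"ty":0,"tz":5,"roll":0},
  {"tx":0,"ty":0,"tz":0,"roll":0},
])

```text
time: 3.5
ee_pos: [543.2, -151.1, 240.8]
orientation: [2.22, 2.223, 0.0]
ft_force: [-0.8, 0.9, 0.6]
finger_gap: 0.3
finger_force: 0.0
```

Call:
play_rows([
  {"tx":0,"ty":0,"tz":3,"roll":0},
  {"tx":0,"ty":0,"tz":3,"roll":0},
  {"tx":0,"ty":0,"tz":2,"roll":0},
  {"tx":0,"ty":0,"tz":1,"roll":0},
  {"tx":0,"ty":0,"tz":0,"roll":0},
])

```text
time: 4.0
ee_pos: [543.0, -151.2, 231.5]
orientation: [-2.221, -2.222, 0.0]
ft_force: [0.2, -0.5, 0.2]
finger_gap: -0.0
finger_force: 0.0
```

Call:
play_rows([
  {"tx":0,"ty":0,"tz":2,"roll":0},
  {"tx":0,"ty":0,"tz":1,"roll":0},
  {"tx":0,"ty":0,"tz":0,"roll":0},
])

```text
time: 4.3
ee_pos: [542.9, -151.1, 228.5]
orientation: [-2.221, -2.222, 0.0]
ft_force: [-0.3, 0.2, -0.1]
finger_gap: -0.0
finger_force: 0.0
```

Call:
play_rows([
  {"tx":0,"ty":0,"tz":1,"roll":0},
  {"tx":0,"ty":0,"tz":1,"roll":0},
  {"tx":0,"ty":0,"tz":0,"roll":0},
])

```text
time: 4.6
ee_pos: [543.0, -151.1, 226.5]
orientation: [-2.221, -2.222, 0.0]
ft_force: [-0.7, -0.4, 0.2]
finger_gap: -0.2
finger_force: 0.0
```

No contact yet, which fits the 173 mm tip length. I'll go down to tip height 45 mm and approach behind the ball.

Call:
play_rows([
  {"tx":0,"ty":0,"tz":2,"roll":0},
  {"tx":0,"ty":0,"tz":2,"roll":0},
  {"tx":0,"ty":0,"tz":2,"roll":0},
  {"tx":0,"ty":0,"tz":2,"roll":0},
  {"tx":0,"ty":0,"tz":1,"roll":0},
  {"tx":0,"ty":0,"tz":0,"roll":0},
])

```text
time: 5.2
ee_pos: [543.0, -151.1, 217.5]
orientation: [-2.221, -2.222, 0.0]
ft_force: [0.4, 0.4, 0.4]
finger_gap: -0.2
finger_force: 0.0
```

Call:
play_rows([
  {"tx":8,"ty":0,"tz":0,"roll":0},
  {"tx":10,"ty":0,"tz":0,"roll":0},
  {"tx":10,"ty":0,"tz":0,"roll":0},
  {"tx":10,"ty":0,"tz":0,"roll":0},
  {"tx":6,"ty":0,"tz":0,"roll":0},
  {"tx":3,"ty":0,"tz":0,"roll":0},
  {"tx":1,"ty":0,"tz":0,"roll":0},
  {"tx":1,"ty":0,"tz":0,"roll":0},
  {"tx":0,"ty":0,"tz":0,"roll":0},
])

```text
time: 6.1
ee_pos: [543.0, -102.3, 217.6]
orientation: [2.221, 2.222, 0.0]
ft_force: [0.2, -0.1, 0.0]
finger_gap: -0.1
finger_force: 0.0
```

```bash
python3 - <<'E'
from h import *
s=get_state();print(s["ee_pos"],s["ft_force"])
p,d=read_camera("wrist");cv2.imwrite("pics/w2.png",p[:,:,::-1])
E
```

```text
[ 542.99698906 -102.3204537   217.64349092] [ 0.17747058 -0.1361867   0.00157378]
```

View pics/w2.png

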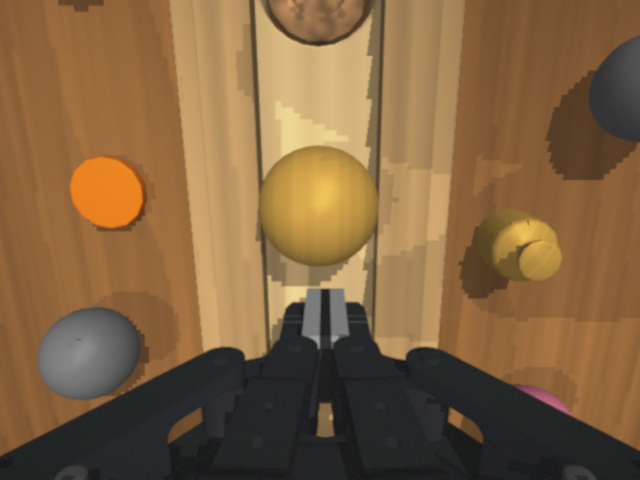

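The ball is at (319,206), the tips at (325,290) just behind it, and the pocket's near edge at (319,45). I'll measure, then nudge.

```bash
python3 - <<'E'
from h import *
print(ray("wrist",[(319,45),(267,0),(374,0)],30).round(1),ray("wrist",[(319,206)],50).round(1),ray("wrist",[(260,206),(378,206)],50).round(1),ray("wrist",[(325,290)],44.5).round(1))
E
```

```text
[[540.4  -9.   30. ]
 [523.1   4.8  30. ]
 [558.9   4.8  30. ]] [[540.6 -61.3  50. ]] [[520.9 -61.3  50. ]
 [560.3 -61.3  50. ]] [[542.6 -94.   44.5]]
```

Call:
play_rows([
  {"tx":1,"ty":-1.5,"tz":0,"roll":0},
  {"tx":1.5,"ty":0,"tz":0,"roll":0},
  {"tx":1.5,"ty":0,"tz":0,"roll":0},
  {"tx":1.5,"ty":0,"tz":0,"roll":0},
  {"tx":1.5,"ty":0,"tz":0,"roll":0},
  {"tx":1.5,"ty":0,"tz":0,"roll":0},
  {"tx":1.5,"ty":0,"tz":0,"roll":0},
  {"tx":1.5,"ty":0,"tz":0,"roll":0},
  {"tx":1.5,"ty":0,"tz":0,"roll":0},
  {"tx":1.5,"ty":0,"tz":0,"roll":0},
  {"tx":1.5,"ty":0,"tz":0,"roll":0},
  {"tx":1.5,"ty":0,"tz":0,"roll":0},
])

```text
time: 7.35
ee_pos: [541.4, -84.5, 217.6]
orientation: [-2.221, -2.222, -0.0]
ft_force: [0.3, 0.3, 0.3]
finger_gap: -0.2
finger_force: 0.1
```

Call:
play_rows([
  {"tx":1.5,"ty":0,"tz":0,"roll":0},
  {"tx":1.5,"ty":0,"tz":0,"roll":0},
  {"tx":1.5,"ty":0,"tz":0,"roll":0},
  {"tx":1.5,"ty":0,"tz":0,"roll":0},
  {"tx":1.5,"ty":0,"tz":0,"roll":0},
  {"tx":1.5,"ty":0,"tz":0,"roll":0},
  {"tx":1.5,"ty":0,"tz":0,"roll":0},
  {"tx":1.5,"ty":0,"tz":0,"roll":0},
  {"tx":1.5,"ty":0,"tz":0,"roll":0},
  {"tx":1.5,"ty":0,"tz":0,"roll":0},
  {"tx":1.5,"ty":0,"tz":0,"roll":0},
  {"tx":1.5,"ty":0,"tz":0,"roll":0},
])

```text
time: 8.55
ee_pos: [541.4, -66.6, 217.6]
orientation: [2.221, 2.222, -0.0]
ft_force: [0.4, 0.4, 0.8]
finger_gap: -0.0
finger_force: 0.1
```

Call:
play_rows([
  {"tx":1.5,"ty":0,"tz":0,"roll":0},
  {"tx":1.5,"ty":0,"tz":0,"roll":0},
  {"tx":1.5,"ty":0,"tz":0,"roll":0},
  {"tx":1.5,"ty":0,"tz":0,"roll":0},
  {"tx":1.5,"ty":0,"tz":0,"roll":0},
  {"tx":1.5,"ty":0,"tz":0,"roll":0},
  {"tx":1.5,"ty":0,"tz":0,"roll":0},
  {"tx":1.5,"ty":0,"tz":0,"roll":0},
  {"tx":1.5,"ty":0,"tz":0,"roll":0},
  {"tx":1.5,"ty":0,"tz":0,"roll":0},
])

```text
time: 9.55
ee_pos: [541.4, -51.6, 217.6]
orientation: [-2.221, -2.222, 0.0]
ft_force: [0.9, -0.5, 0.2]
finger_gap: -0.3
finger_force: 0.1
```

```bash
cat >> h.py <<'E'
def ball():
    s=get_state();c=calibration("wrist");p,d=read_camera("wrist")
    hsv=cv2.cvtColor(p,cv2.COLOR_RGB2HSV)
    m=((hsv[:,:,0]>15)&(hsv[:,:,0]<30)&(hsv[:,:,1]>150)&(hsv[:,:,2]>70)).astype(np.uint8)*255
    m[:,:230]=0;m[:,410:]=0
    k=max(cv2.findContours(cv2.morphologyEx(m,cv2.MORPH_OPEN,np.ones((7,7))),0,2)[0],key=cv2.contourArea)
    (x,y),r=cv2.minEnclosingCircle(k)
    dd=float(np.median(d[int(y)-3:int(y)+4,int(x)-3:int(x)+4]))
    R,_=cv2.Rodrigues(np.array(c["attitude"]));q=cv2.undistortPoints(np.array([[[x,y]]]),c["mtx"],c["dist"])[0,0]
    P=c["eye"]+R@(np.array([*q,1])*dd)
    print(s["time"],s["ee_pos"].round(1),s["ft_force"].round(1),"px",(round(x),round(y),round(r)),"surface pt",P.round(1),"on z50",ray("wrist",[(x,y)],50,c).round(1))
    return p
E
python3 - <<'E'
from h import *
p=ball();cv2.imwrite("pics/w3.png",p[:,:,::-1])
E
```

```text
9.55 [541.4 -51.6 217.6] [ 0.9 -0.5  0.2] px (325, 235, 58) surface pt [540.9 -15.   69.6] on z50 [[540.9 -20.6  50. ]]
```

Call:
play_rows([
  {"tx":1,"ty":0,"tz":0,"roll":0},
  {"tx":1,"ty":0,"tz":0,"roll":0},
  {"tx":1,"ty":0,"tz":0,"roll":0},
  {"tx":1,"ty":0,"tz":0,"roll":0},
  {"tx":1,"ty":0,"tz":0,"roll":0},
  {"tx":1,"ty":0,"tz":0,"roll":0},
  {"tx":1,"ty":0,"tz":0,"roll":0},
  {"tx":1,"ty":0,"tz":0,"roll":0},
  {"tx":1,"ty":0,"tz":0,"roll":0},
  {"tx":1,"ty":0,"tz":0,"roll":0},
])

```text
time: 10.6
ee_pos: [541.4, -41.6, 217.6]
orientation: [-2.221, -2.222, 0.0]
ft_force: [0.2, 0.2, -0.0]
finger_gap: 0.0
finger_force: 0.1
```

```bash
python3 -c "
from h import *
ball()"
```

```text
10.6 [541.4 -41.6 217.6] [ 0.2  0.2 -0. ] px (325, 235, 59) surface pt [540.9  -5.   69.5] on z50 [[540.9 -10.5  50. ]]
```

Contact is steady, with the ball at about y = −11 and the edge at about −9. I'll continue slowly.

Call:
play_rows([
  {"tx":1,"ty":0,"tz":0,"roll":0},
  {"tx":1,"ty":0,"tz":0,"roll":0},
  {"tx":1,"ty":0,"tz":0,"roll":0},
  {"tx":1,"ty":0,"tz":0,"roll":0},
  {"tx":0,"ty":0,"tz":0,"roll":0},
  {"tx":0,"ty":0,"tz":0,"roll":0},
])

```text
time: 11.25
ee_pos: [541.4, -37.7, 217.7]
orientation: [2.221, 2.222, -0.0]
ft_force: [1.0, 0.3, 0.1]
finger_gap: -0.0
finger_force: 0.0
```

```bash
python3 -c "
from h import *
ball()"
```

```text
11.25 [541.4 -37.7 217.7] [1.  0.3 0.1] px (323, 176, 57) surface pt [540.2  14.9  60.5] on z50 [[540.2  13.4  50. ]]
```

The ball has dropped in: its top is at about z 61 and its centre near (540, 12). I'll back off, rise, move over it and approach.

Call:
play_rows([
  {"tx":-2,"ty":0,"tz":0,"roll":0},
  {"tx":0,"ty":0,"tz":-15,"roll":0},
  {"tx":0,"ty":0,"tz":-20,"roll":0},
  {"tx":12,"ty":-1.3,"tz":0,"roll":0},
  {"tx":20,"ty":0,"tz":0,"roll":0},
  {"tx":14,"ty":0,"tz":0,"roll":0},
  {"tx":5.5,"ty":0,"tz":0,"roll":0},
  {"tx":0,"ty":0,"tz":8,"roll":0},
  {"tx":0,"ty":0,"tz":3,"roll":0},
  {"tx":0,"ty":0,"tz":0,"roll":0},
  {"tx":0,"ty":0,"tz":0,"roll":0},
])

```text
time: 12.4
ee_pos: [540.1, 11.4, 241.4]
orientation: [-2.221, -2.221, 0.001]
ft_force: [0.1, -0.4, 0.5]
finger_gap: 0.2
finger_force: 0.0
```

```bash
python3 - <<'E'
from h import *
s=get_state();print(s["time"],s["ee_pos"],s["ft_force"])
p,d=read_camera("wrist");cv2.imwrite("pics/w4.png",p[:,:,::-1])
E
```

```text
12.4 [540.10608528  11.37652873 241.40698595] [ 0.070781   -0.4385343   0.49965252]
```

View pics/w4.png

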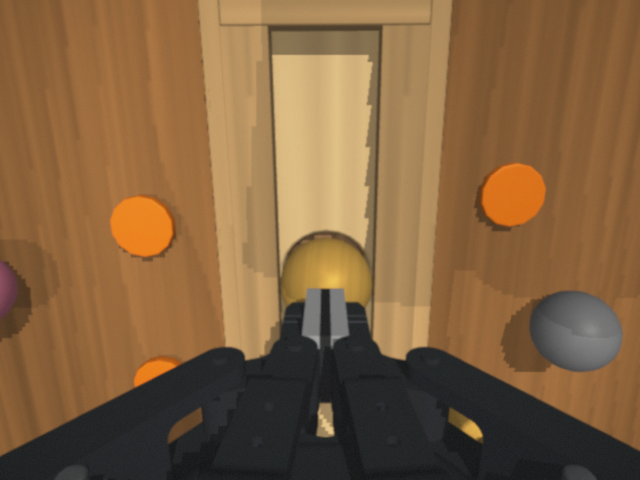

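The tips at (325,290) are directly above the caught ball, whose far edge is at (326,236). I'll press gently in small steps.

Call:
play_rows([
  {"tx":0.7,"ty":0,"tz":2,"roll":0},
  {"tx":0,"ty":0,"tz":1.5,"roll":0},
  {"tx":0,"ty":0,"tz":1,"roll":0},
  {"tx":0,"ty":0,"tz":0.5,"roll":0},
  {"tx":0,"ty":0,"tz":0,"roll":0},
])

```text
time: 12.95
ee_pos: [540.1, 12.5, 236.6]
orientation: [-2.221, -2.222, 0.0]
ft_force: [-0.6, 0.3, -0.8]
finger_gap: -0.1
finger_force: 0.0
```

Call:
play_rows([
  {"tx":0,"ty":0,"tz":0.3,"roll":0},
  {"tx":0,"ty":0,"tz":0.3,"roll":0},
  {"tx":0,"ty":0,"tz":0.3,"roll":0},
  {"tx":0,"ty":0,"tz":0.3,"roll":0},
  {"tx":0,"ty":0,"tz":0,"roll":0},
])

```text
time: 13.45
ee_pos: [540.1, 12.5, 235.4]
orientation: [-2.221, -2.222, 0.0]
ft_force: [0.7, 0.3, 1.0]
finger_gap: -0.1
finger_force: 0.0
```

Call:
play_rows([
  {"tx":0,"ty":0,"tz":0.3,"roll":0},
  {"tx":0,"ty":0,"tz":0.3,"roll":0},
  {"tx":0,"ty":0,"tz":0,"roll":0},
])

```text
time: 13.75
ee_pos: [540.1, 12.5, 234.8]
orientation: [-2.221, -2.222, 0.0]
ft_force: [0.4, -0.3, 0.5]
finger_gap: 0.2
finger_force: 0.0
```

Call:
play_rows([
  {"tx":0,"ty":0,"tz":0.3,"roll":0},
  {"tx":0,"ty":0,"tz":0.3,"roll":0},
  {"tx":0,"ty":0,"tz":0,"roll":0},
])

```text
time: 14.05
ee_pos: [540.1, 12.6, 234.2]
orientation: [-2.221, -2.222, 0.0]
ft_force: [0.5, 0.6, -0.5]
finger_gap: 0.0
finger_force: 0.0
```

Call:
play_rows([
  {"tx":0,"ty":0,"tz":0.3,"roll":0},
  {"tx":0,"ty":0,"tz":0.3,"roll":0},
  {"tx":0,"ty":0,"tz":0,"roll":0},
])

```text
time: 14.35
ee_pos: [540.1, 12.6, 233.7]
orientation: [2.221, 2.222, 0.0]
ft_force: [-0.6, 0.1, 1.5]
finger_gap: 0.2
finger_force: 0.6
```

Call:
play_rows([
  {"tx":0,"ty":0,"tz":0.3,"roll":0},
  {"tx":0,"ty":0,"tz":0.2,"roll":0},
  {"tx":0,"ty":0,"tz":0,"roll":0},
])

```text
time: 14.65
ee_pos: [540.2, 12.5, 233.3]
orientation: [2.221, 2.222, 0.0]
ft_force: [0.3, -0.1, 5.0]
finger_gap: -0.1
finger_force: 2.3
```

Contact is at about z = 233.8. I'll continue in small steps.

Call:
play_rows([
  {"tx":0,"ty":0,"tz":0.2,"roll":0},
  {"tx":0,"ty":0,"tz":0,"roll":0},
])

```text
time: 14.85
ee_pos: [540.1, 12.5, 233.0]
orientation: [2.221, 2.222, 0.0]
ft_force: [0.6, -0.3, 4.6]
finger_gap: 0.1
finger_force: 2.3
```

Call:
play_rows([
  {"tx":0,"ty":0,"tz":0.2,"roll":0},
  {"tx":0,"ty":0,"tz":0.2,"roll":0},
  {"tx":0,"ty":0,"tz":0,"roll":0},
])

```text
time: 15.15
ee_pos: [540.1, 12.5, 232.5]
orientation: [-2.221, -2.222, 0.0]
ft_force: [-0.1, -0.3, 4.5]
finger_gap: -0.4
finger_force: 2.2
```

Call:
play_rows([
  {"tx":0,"ty":0,"tz":0.2,"roll":0},
  {"tx":0,"ty":0,"tz":0.2,"roll":0},
  {"tx":0,"ty":0,"tz":0,"roll":0},
])

```text
time: 15.45
ee_pos: [540.1, 12.6, 232.1]
orientation: [-2.221, -2.222, -0.0]
ft_force: [0.0, -0.1, 3.7]
finger_gap: -0.0
finger_force: 2.2
```

Call:
play_rows([
  {"tx":0,"ty":0,"tz":0.2,"roll":0},
  {"tx":0,"ty":0,"tz":0.2,"roll":0},
  {"tx":0,"ty":0,"tz":0.2,"roll":0},
  {"tx":0,"ty":0,"tz":0,"roll":0},
])

```text
time: 15.85
ee_pos: [540.1, 12.5, 231.5]
orientation: [-2.221, -2.222, -0.0]
ft_force: [0.9, 0.6, 4.1]
finger_gap: 0.1
finger_force: 2.1
```

Call:
play_rows([
  {"tx":0,"ty":0,"tz":0.2,"roll":0},
  {"tx":0,"ty":0,"tz":0.2,"roll":0},
  {"tx":0,"ty":0,"tz":0,"roll":0},
])

```text
time: 16.15
ee_pos: [540.1, 12.5, 231.2]
orientation: [2.221, 2.222, 0.0]
ft_force: [-0.3, 0.3, 4.2]
finger_gap: 0.1
finger_force: 2.1
```

Call:
play_rows([
  {"tx":0,"ty":0,"tz":0.2,"roll":0},
  {"tx":0,"ty":0,"tz":0.2,"roll":0},
  {"tx":0,"ty":0,"tz":0,"roll":0},
])

```text
time: 16.45
ee_pos: [540.1, 12.5, 230.7]
orientation: [-2.221, -2.222, 0.0]
ft_force: [0.4, -0.9, 4.0]
finger_gap: 0.2
finger_force: 2.1
```

Call:
play_rows([
  {"tx":0,"ty":0,"tz":0.2,"roll":0},
  {"tx":0,"ty":0,"tz":0.2,"roll":0},
  {"tx":0,"ty":0,"tz":0,"roll":0},
])

```text
time: 16.75
ee_pos: [540.1, 12.5, 230.3]
orientation: [-2.221, -2.222, 0.0]
ft_force: [-0.1, 0.2, 4.5]
finger_gap: -0.3
finger_force: 2.1
```

Call:
play_rows([
  {"tx":0,"ty":0,"tz":0.2,"roll":0},
  {"tx":0,"ty":0,"tz":0.2,"roll":0},
  {"tx":0,"ty":0,"tz":0,"roll":0},
])

```text
time: 17.05
ee_pos: [540.2, 12.5, 230.1]
orientation: [2.221, 2.222, 0.0]
ft_force: [-0.7, -0.2, 7.0]
finger_gap: 0.2
finger_force: 3.4
```

Call:
play_rows([
  {"tx":0,"ty":0,"tz":0.2,"roll":0},
  {"tx":0,"ty":0,"tz":0,"roll":0},
])

```text
time: 17.25
ee_pos: [540.2, 12.5, 230.0]
orientation: [2.221, 2.222, 0.001]
ft_force: [-0.3, -0.3, 8.5]
finger_gap: 0.3
finger_force: 4.3
```

The dead stop is reached at z = 230, which puts the ball's centre at 37. I'll bring it to about 10 N and hold.

Call:
play_rows([
  {"tx":0,"ty":0,"tz":0.2,"roll":0},
  {"tx":0,"ty":0,"tz":0,"roll":0},
])

```text
time: 17.45
ee_pos: [540.3, 12.5, 229.9]
orientation: [2.22, 2.222, 0.001]
ft_force: [-0.8, 0.0, 10.2]
finger_gap: -0.2
finger_force: 5.1
```

Call:
play_rows([
  {"tx":0,"ty":0,"tz":0,"roll":0},
  {"tx":0,"ty":0,"tz":0,"roll":0},
  {"tx":0,"ty":0,"tz":0,"roll":0},
  {"tx":0,"ty":0,"tz":0,"roll":0},
  {"tx":0,"ty":0,"tz":0,"roll":0},
  {"tx":0,"ty":0,"tz":0,"roll":0},
  {"tx":0,"ty":0,"tz":0,"roll":0},
  {"tx":0,"ty":0,"tz":0,"roll":0},
  {"tx":0,"ty":0,"tz":0,"roll":0},
  {"tx":0,"ty":0,"tz":0,"roll":0},
])

```text
time: 18.45
ee_pos: [540.3, 12.5, 229.9]
orientation: [2.22, 2.222, 0.001]
ft_force: [-0.4, 0.3, 10.3]
finger_gap: 0.1
finger_force: 5.1
```

Held at 10.3 N for over a second. I'll lift straight up and check from above.

Call:
play_rows([
  {"tx":0,"ty":0,"tz":-1,"roll":0},
  {"tx":0,"ty":0,"tz":-3,"roll":0},
  {"tx":0,"ty":0,"tz":-10,"roll":0},
  {"tx":0,"ty":0,"tz":-30,"roll":0},
  {"tx":-20,"ty":0,"tz":-40,"roll":0},
  {"tx":-40,"ty":0,"tz":-20,"roll":0},
  {"tx":-30,"ty":0,"tz":0,"roll":0},
  {"tx":0,"ty":0,"tz":0,"roll":0},
  {"tx":0,"ty":0,"tz":0,"roll":0},
])

```text
time: 19.35
ee_pos: [540.0, -77.8, 333.9]
orientation: [-2.222, -2.221, -0.0]
ft_force: [0.4, 0.8, 0.1]
finger_gap: -0.0
finger_force: 0.0
```

```bash
python3 -c "
from h import *
p=ball();cv2.imwrite('pics/w5.png',p[:,:,::-1])"
```

```text
19.35 [540.  -77.8 333.9] [0.4 0.8 0.1] px (327, 79, 33) surface pt [540.5  11.6  57.6] on z50 [[540.6  12.2  50. ]]
```

View pics/w5.png

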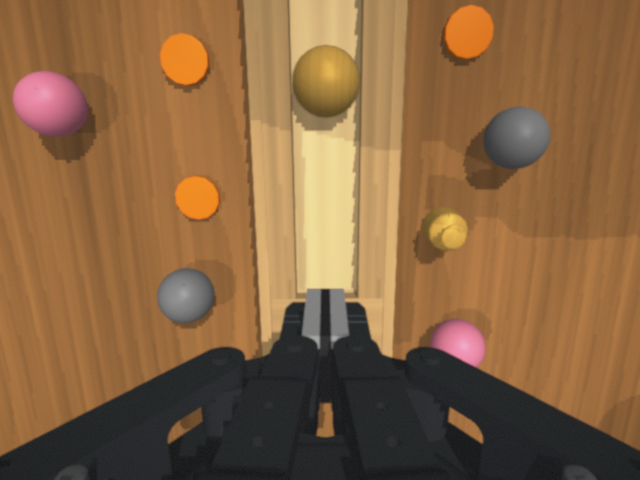

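The ball sits in the pocket at (327,79) with its top at z of about 57, so it is home. Everything else is undisturbed.

```bash
python3 -c "
from cell import *
print(close_job())"
```

```text
the job is handed in; nothing more can be done
None
```

The brass ball is in its pocket with the cork plug pressed down to its stop: I held it at about 10 N for a second, left the ball there, disturbed nothing else that I could see, and handed the job in at about 19 s.

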